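# Slide the board carrier under the reader bridge and start the reading

### The arm

A 6-joint arm with a two-finger parallel gripper is mounted at the origin on the work surface. World frame = base frame: x ahead of the robot, y to its left, z up, the work surface at z = 0. Lengths are in m, angles in rad, forces in N, time in s.
With the tool pointing down it reaches from about 0.35 to 0.925 m from the base axis. Payload 6.4 kg.
Tool frame: the origin (TCP) lies between the finger pads; the fingertips stand 11 mm ahead of it and the grasp point (between the pads) lies 8 mm behind it; z points along the fingers, y is the direction in which the jaws open and shut (so a half turn about z gives the same grasp; the last joint's range is limited). The gripper opens to 94 mm and grips with 3 to 60 N. Pads are 16 mm wide; open, the fingers measure 119 mm over their backs; the gripper's body (75 mm by 177 mm) begins 78 mm behind the grasp point.
Start: joints at [-1.496, 0.245, 1.558, -0, 1.339, -0.174], TCP at [0.16, -0.63, 0.216] pointing down, gripper open.
Joint ranges: [-3.13, 3.13], [-1.02, 2.26], [0.13, 2.54], [-0.95, 4.09], [0.21, 2.88], [-2.74, 2.74]. Speed limits (rad/s): [2.57, 2.57, 3.14, 3.14, 3.14, 3.14].

### API

Orientations are given as a unit quaternion [x, y, z, w].
In Python, from bench import arm, viewer gives the robot as it stands. The module is installed in compiled form; this text tells all that it offers.
- The arm moves only by the tool drive_tool, never from a script. Its argument "increments" is text: rows parted by semicolons, each of 7 numbers parted by spaces: the shift along the world's x, y, z in m, then the turn, a rotation vector about the world's x, y, z in rad, then the opening in per cent of the stroke, from 0 (shut) to 100 (fully open). In form: tx ty tz ax ay az fingers; .... A call has exactly 10 rows; each row is the pose to reach, as a shift and turn from the pose measured when the call began; what a row does not reach only later rows make up. A row lasts 1/10 s, in which the tool goes at most 50 mm and 8.59 degrees, less where a joint would pass 70% of its speed; a pose out of reach is approached as far as the arm can. A call with a gripper value outside its range is refused whole. The fingers move at their own pace and stop on an object; the grip force is fixed at half the most. Time passes only in rows, so rows that repeat a pose let the fingers close, or fill a call up. It gives the time, the measured TCP pose, the force and the opening at its end, in the units of the state.
- arm.read_state(): the state, without advancing time (a new reading comes with each control period).
- viewer.get_image(name): name is "side" or "top" or "wrist"; returns the picture (420x560x3 uint8, red, green, blue); there is no depth.
- viewer.calibration(name): a dict with "K" (3x3 intrinsics, pixels), "dist" ([k1, k2, p1, p2, k3] as OpenCV has them; the pictures are not rectified), "R" (3x3) and "t" (3): a world point X has camera coordinates R X + t; the wrist camera has in their place "T_tool_cam" (4x4, takes a point from camera to tool coordinates, whose origin is the TCP and whose axes are the flange's). Camera axes: x right, y down, z forward; pixel columns grow to the right and rows downward; lengths in m; the calibration is good to about 2 mm. A picture is of the moment at which its call begins: read the wrist's pose just before it. calibration takes no time and is no camera call.
- arm.hand_in(): hands the job in, once; it reports no verdict.
The state is a dict: "time": time; "joint_positions": joint angles; "qvel": joint speeds; "joint_efforts": joint torques, N m; "eef_pos": TCP position; "eef_rot": TCP orientation; "contact_force": force on the tool from outside, world axes, zero at the start; "torque": the same for the moment, N m; "width": finger opening in m.
Only numpy, scipy, OpenCV 4.12 (cv2) and the standard library are available. Lean on these libraries where they do the work, as an engineer would, in place of code of your own. Each camera call takes 0.05 s, during which the arm holds its last target.

### The job

With the fingertips, push the flat board carrier across the table and in under the low reader bridge until its leading short edge rests square against the end stop, keeping it flat on the table all the way; then press the start button on the bridge fully down and let go. Do not pick the carrier up, do not press the button before the carrier is home, and leave everything else on the table where it is.

Things in the scene. Friction and masses are not known exactly. Their poses are not given: they have to be found in the camera images.
- carrier: The flat board carrier: a low black tray, 120 mm long (its x) by 92 mm wide (its y) by 14 mm high, holding a green circuit board below its rim; for pushing it is a solid block with upright sides. Loose on the table, 0.17 to 0.35 kg. Origin: centre of its underside; z up. Either short end may lead.
- bridge: The reader bridge, fixed: a low aluminium beam over a lane. Origin on the table under the beam's middle; x runs along the lane from the open entry side (-x) to the end stop (+x), z up. The beam is 50 mm deep (x -25 to +25), its underside 18 mm and top 32 mm above the table, its black reading head 50 mm. Two feet leave a lane 110 mm wide (y -55 to +55); each is 40 mm wide, 32 mm high.
- bridge_stop (a point): Middle of the end stop's face, at table height, 45 mm along +x from the bridge's origin: a 14 mm high steel bar across the lane, reached between 8 mm high side rails. With the carrier home, its centre is 60 mm before this face and its rear 50 mm still stand out of the beam's entry side.
- start_top (a point): Centre of the top of the start button: a grey round spring button 24 mm across in a black housing, on the foot at the bridge's -y side. It is pressed straight down: 6 mm travel, about 5 N when fully down.
- start (a joint): Travel of the start button in m: 0 released, 0.006 fully down; it springs back.
- heatsink: Bystander: green module with a finned aluminium heat sink, 70 x 50 x 38 mm, too high for the bridge. Origin: centre of the underside.
- screwdriver: Bystander: screwdriver lying on the table beside the bridge.
- spool: Bystander: small black spool with copper wire, 60 mm across, 34 mm high. Origin: centre of the underside.
- multimeter: Bystander: grey multimeter lying flat, 75 x 150 x 34 mm. Origin: centre of the underside.
- partstray: Bystander: grey parts tray with six compartments, 120 x 160 x 35 mm. Origin: centre of the underside.
- bottle: Bystander: white bottle, 44 mm across, 110 mm high, standing. Origin: centre of the underside.
- battery: Bystander: black battery pack, 80 x 45 x 20 mm. Origin: centre of the underside.
Mind the look-alikes: they are no part of the job. What is shaped like the carrier but pink or red is not meant.

How it is judged:
On the way, in this order (a step that is already met when the one before it is completed fails the run):
1. the carrier's leading edge is in under the beam from the entry side, flat on the table (x of carrier in the frame of bridge between -0.08 and -0.03 m and angle between carrier's own z axis and vertical below 0.05 rad and height (world z) of carrier below 0.004 m), for 0.05 s.
2. the carrier is home against the end stop, square and flat (x of carrier in the frame of bridge above -0.02 m and y of carrier in the frame of bridge between -0.014 and 0.014 m and angle between the x axis of carrier and the x axis of bridge, either way round below 0.06 rad and angle between carrier's own z axis and vertical below 0.05 rad and height (world z) of carrier below 0.004 m), for 0.2 s.
3. the start button is pressed down (all of step 2 and value of joint start above 0.0045 m), for 0.05 s.
At the end, for the whole second after the job is handed in: The carrier lies flat and at rest under the beam, its leading edge within 5 mm of the end stop and within 0.06 rad of square to the lane, and the start button is released after having been pressed at least 4.5 mm with the carrier home (all of step 2 and linear speed of carrier below 0.02 m/s and value of joint start below 0.0015 m); the robot touches nothing.
It fails at once if the carrier is tipped by more than 0.1 rad or lifted by more than 6 mm (angle between carrier's own z axis and vertical above 0.1 rad or height (world z) of carrier above 0.006 m).
It fails at once if the button is pressed before the carrier is home (value of joint start above 0.003 m and not (x of carrier in the frame of bridge above -0.02 m and y of carrier in the frame of bridge between -0.014 and 0.014 m and angle between the x axis of carrier and the x axis of bridge, either way round below 0.06 rad and angle between carrier's own z axis and vertical below 0.05 rad and height (world z) of carrier below 0.004 m)).
It fails at once if another thing on the table is moved by more than 20 mm or tipped over (distance of any of heatsink, screwdriver, spool, multimeter, partstray, bottle, battery from where it was at the start of the episode above 0.02 m or angle between bottle's own z axis and vertical above 0.4 rad).
It also fails if it takes over 64 s, if anything falls off the work surface, if the arm or the gripper's body presses on something with over 40 N, if the wrist force passes 120 N, or if a joint passes its speed limit or range.

## Working session

There is one attempt and no reset: what is moved stays moved. The work goes in short steps, Python scripts to look and compute and a tool call to move; the robot and the scene stay as the last step left them, time stands still between calls to the robot, and variables do not carry over. Pictures are saved under pics/ and viewed, and the job is handed in when it is done.

Besides the shell and the picture viewer there is one more tool, called as name(argument=value, ...) on one line, values as JSON. drive_tool: Moves the arm, as the interface text tells. Its arguments: {"type":"object","properties":{"increments":{"type":"string"}},"required":["increments"]}

```bash
mkdir -p pics; python3 - <<'E'
from bench import arm, viewer
import cv2
s=arm.read_state(); print(s)
for n in ("top","side","wrist"):
    im=viewer.get_image(n); cv2.imwrite(f"pics/{n}0.png",cv2.cvtColor(im,cv2.COLOR_RGB2BGR))
    print(n,viewer.calibration(n))
E
```

```text
{'time': 0.0, 'joint_positions': array([-1.49613472e+00,  2.45779626e-01,  1.55896234e+00, -3.70719082e-05,
        1.33869692e+00, -1.74082445e-01]), 'qvel': array([ 1.82350045e-05,  3.86891227e-04,  5.16398912e-04, -4.15148278e-04,
        6.74644744e-04, -9.64221971e-04]), 'joint_efforts': array([ 1.78786497e-03, -4.15828407e+01, -3.14605236e+01,  6.85612648e-02,
        3.30684101e-02, -1.32624054e-04]), 'eef_pos': array([ 0.15998622, -0.62942487,  0.21539516]), 'eef_rot': array([ 9.92274810e-01,  1.24055828e-01,  2.78566489e-05, -9.22867066e-04]), 'contact_force': array([-0.29302198, -0.05032159, -0.6089531 ]), 'torque': array([ 0.00572007, -0.0905148 , -0.00916812]), 'width': 0.09387123881874938}
top {'K': array([[387.49310256,   0.        , 282.436024  ],
       [  0.        , 387.49310256, 208.66499053],
       [  0.        ,   0.        ,   1.        ]]), 'dist': array([0.01976562, 0.        , 0.        , 0.        , 0.        ]), 'R': array([[-0.00564983, -0.99995258,  0.00793155],
       [-0.9868973 ,  0.0042967 , -0.16129245],
       [ 0.16125073, -0.0087389 , -0.98687478
[... 406 characters left out ...]
   [ 0.51187555, -0.56904602, -0.64356044]]), 't': array([0.38736703, 0.31588259, 1.31459667])}
wrist {'K': array([[367.09924832,   0.        , 283.08982779],
       [  0.        , 367.09924832, 214.9649882 ],
       [  0.        ,   0.        ,   1.        ]]), 'dist': array([-0.01722338,  0.        ,  0.        ,  0.        ,  0.        ]), 'T_tool_cam': array([[ 2.44949562e-04, -9.67176609e-01, -2.54104991e-01,
         7.36678714e-02],
       [ 9.99999948e-01,  2.89744892e-04, -1.38859660e-04,
         9.99266067e-04],
       [ 2.07927438e-04, -2.54104944e-01,  9.67176630e-01,
        -1.68053298e-01],
       [ 0.00000000e+00,  0.00000000e+00,  0.00000000e+00,
         1.00000000e+00]])}
```

View pics/top0.png

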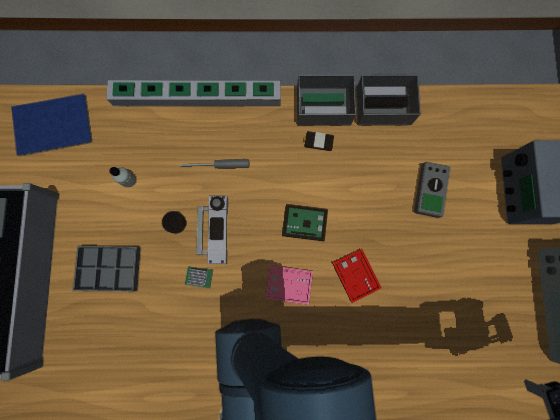

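View pics/side0.png

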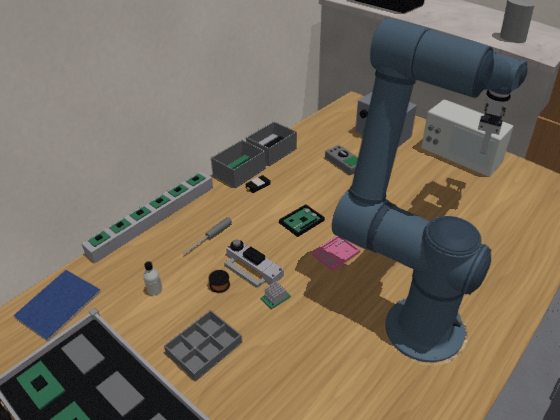

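View pics/wrist0.png

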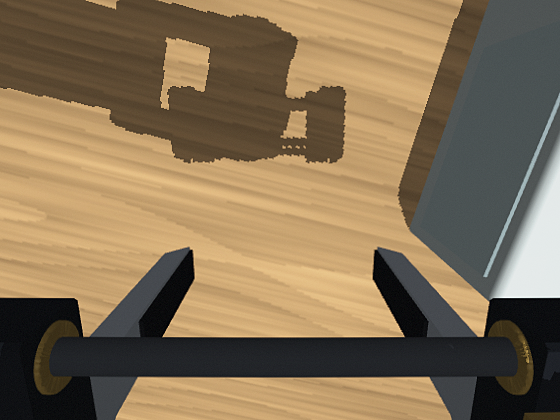

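The top view shows the bridge at about (216,230) with its stop bar on the left at x≈199. The lane therefore runs along roughly +Y world with its entry on the right. The black carrier is at (305,222) and the button at (217,203). Next I'll take enlarged crops and measure.

```bash
cat > h.py <<'E'
import numpy as np, cv2
from bench import arm, viewer
from scipy.spatial.transform import Rotation as Rn
def cam(n,st=None):
    c=viewer.calibration(n)
    if n=="wrist":
        T=np.eye(4);T[:3,:3]=Rn.from_quat(st["eef_rot"]).as_matrix();T[:3,3]=st["eef_pos"]
        W=T@c["T_tool_cam"]; R=W[:3,:3].T; t=-R@W[:3,3]
    else: R,t=c["R"],c["t"]
    return c["K"],c["dist"],R,t
def px2w(n,px,z,st=None):
    K,d,R,t=cam(n,st); u=cv2.undistortPoints(np.array(px,float).reshape(-1,1,2),K,d).reshape(-1,2)
    r=np.c_[u,np.ones(len(u))]@R; C=-R.T@t
    return C+r*((z-C[2])/r[:,2])[:,None]
def w2px(n,X,st=None):
    K,d,R,t=cam(n,st); return cv2.projectPoints(np.array(X,float).reshape(-1,1,3),cv2.Rodrigues(R)[0],t,K,d)[0].reshape(-1,2)
def save(name,im): cv2.imwrite("pics/"+name,cv2.cvtColor(im,cv2.COLOR_RGB2BGR))
E
python3 - <<'E'
from h import *
im=cv2.imread("pics/top0.png")
x0,y0=160,140
cv2.imwrite("pics/top0c.png",cv2.resize(im[y0:y0+160,x0:x0+200],None,fx=4,fy=3.75,interpolation=cv2.INTER_CUBIC)[:600])
print(px2w("top",[[305,222],[217,230]],0.014).round(3))
print(px2w("top",[[217,203]],0.04).round(3))
E
```

```text
[[ 0.527 -0.119  0.014]
 [ 0.505  0.129  0.014]]
[[0.578 0.127 0.04 ]]
```

View pics/top0c.png

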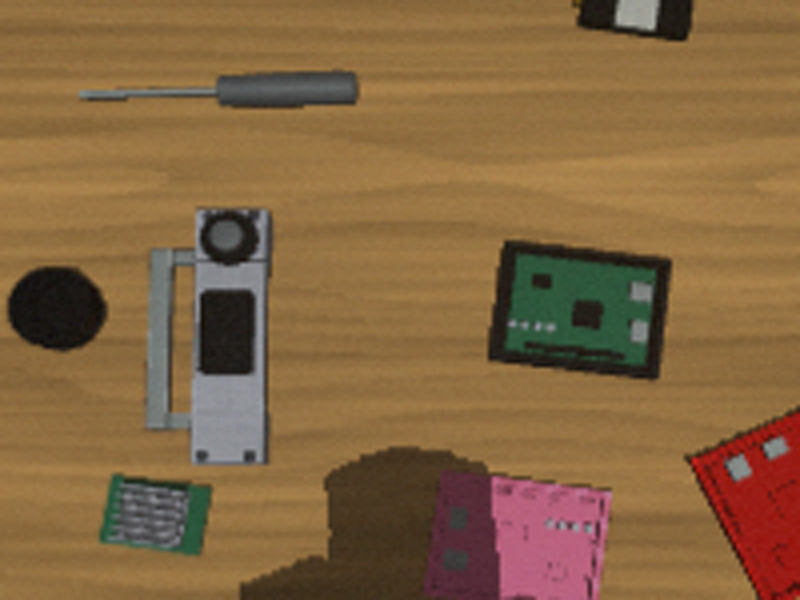

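```bash
python3 - <<'E'
from h import *
f=lambda L:[[160+a/4,140+b/3.75] for a,b in L]
c=px2w("top",f([(505,240),(671,259),(657,379),(489,360)]),.014)
b=px2w("top",f([(197,208),(271,209),(268,464),(192,462)]),.032)
st=px2w("top",f([(149,250),(172,250),(171,429),(147,429)]),.014)
print(c.round(4),c.mean(0)); 
for i in range(4): print(np.linalg.norm(c[i]-c[i-1]), np.degrees(np.arctan2(*(c[i]-c[i-1])[1::-1])))
print(b.round(4),b.mean(0));
for i in range(4): print(np.linalg.norm(b[i]-b[i-1]), np.degrees(np.arctan2(*(b[i]-b[i-1])[1::-1])))
print(st.round(4))
print(px2w("top",f([(227,236)]),.045))
E
```

```text
[[ 0.5787 -0.0663  0.014 ]
 [ 0.5636 -0.1844  0.014 ]
 [ 0.4725 -0.1723  0.014 ]
 [ 0.4874 -0.0544  0.014 ]] [ 0.52553863 -0.11936898  0.014     ]
0.09212747070500571 -7.432351445744827
0.11904368746631383 -97.313392762326
0.09181569909713808 172.43519468881271
0.11883249121606264 82.83726036153875
[[0.6008 0.1501 0.032 ]
 [0.5998 0.0982 0.032 ]
 [0.4106 0.097  0.032 ]
 [0.4124 0.1488 0.032 ]] [0.50591925 0.12353028 0.032     ]
0.1883694099303834 0.4054874421672531
0.0518706277861593 -91.0638891206334
0.18917791001884585 -179.623525709169
0.05180193937163723 88.03943285480752
[[0.5721 0.1866 0.014 ]
 [0.572  0.1703 0.014 ]
 [0.4372 0.1673 0.014 ]
 [0.4373 0.1839 0.014 ]]
[[0.57706682 0.12652055 0.045     ]]
```

drive_tool(increments="0.02 0.02 0 0 0 -0.02 100;0.05 0.055 0 0 0 -0.05 100;0.08 0.09 0 0 0 -0.08 100;0.11 0.122 0 0 0 -0.11 100;0.14 0.155 0 0 0 -0.14 100;0.17 0.19 0 0 0 -0.17 100;0.20 0.22 0 0 0 -0.20 100;0.23 0.255 0 0 0 -0.23 100;0.26 0.29 0 0 0 -0.25 100;0.29 0.32 0 0 0 -0.28 100")

```text
time: 1.15
eef_pos: [0.4509, -0.3075, 0.2155]
eef_rot: [1.0, -0.016, 0.0, -0.001]
contact_force: [0.7, -0.7, -0.7]
width: 0.0939
```

drive_tool(increments="0.03 0.033 0 0 0 -0.03 100;0.06 0.066 0 0 0 -0.06 100;0.09 0.10 0 0 0 -0.09 100;0.12 0.133 0 0 0 -0.10 100;0.15 0.16 0 0 0 -0.10 100;0.165 0.185 0 0 0 -0.10 100;0.17 0.19 0 0 0 -0.10 100;0.17 0.19 0 0 0 -0.10 100;0.17 0.19 0 0 0 -0.10 100;0.17 0.19 0 0 0 -0.10 100")

```text
time: 2.15
eef_pos: [0.6202, -0.1188, 0.2154]
eef_rot: [0.998, -0.067, -0.0, -0.001]
contact_force: [0.0, 0.9, -0.3]
width: 0.0937
```

```bash
python3 - <<'E'
from h import *
import pickle
s=arm.read_state(); print(s["time"],s["eef_pos"],s["eef_rot"],s["joint_positions"],s["contact_force"])
im=viewer.get_image("wrist"); save("w1.png",im); pickle.dump(s,open("s1.pkl","wb"))
E
```

```text
2.15 [ 0.62019403 -0.11877848  0.21539452] [ 9.97764600e-01 -6.68222220e-02 -6.04844112e-05 -7.67466487e-04] [-3.69119859e-01  2.03699932e-01  1.60837012e+00  1.47177555e-03
  1.33009524e+00  1.33506935e+00] [ 0.02459171  0.87398816 -0.32339703]
```

View pics/w1.png

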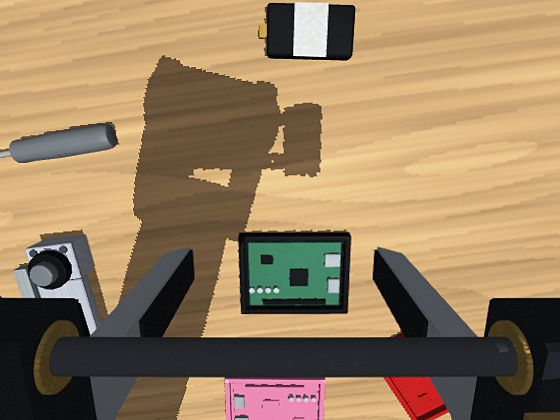

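```bash
python3 - <<'E'
from h import *
import pickle
s=pickle.load(open("s1.pkl","rb"))
c=px2w("wrist",[(239,233),(350,232),(347,312),(241,313)],.014,s)
print(c.round(4),c.mean(0))
for i in range(4): print(np.linalg.norm(c[i]-c[i-1]), np.degrees(np.arctan2(*(c[i]-c[i-1])[1::-1])))
print(px2w("wrist",[(30,265)],.045,s), px2w("wrist",[(25,247),(83,231)],.032,s),px2w("wrist",[(267,2),(355,57)],.02,s))
E
```

```text
[[ 0.5839 -0.0676  0.014 ]
 [ 0.5695 -0.1837  0.014 ]
 [ 0.4763 -0.1723  0.014 ]
 [ 0.4909 -0.0544  0.014 ]] [ 0.5301449  -0.11950387  0.014     ]
0.09397792832896132 -8.067720219017426
0.11701599421174412 -97.08854336907544
0.09382759982287206 173.0075838526522
0.11877948229308856 82.97741467879013
[[0.58765456 0.13994386 0.045     ]] [[0.60338729 0.14931977 0.032     ]
 [0.61212467 0.08505367 0.032     ]] [[ 0.79554407 -0.12844918  0.02      ]
 [ 0.73933523 -0.20233477  0.02      ]]
```

drive_tool(increments="0 0 -0.02 0 0 0 64;0 -0.002 -0.05 0 0 0 64;0 -0.004 -0.09 0 0 0 64;0 -0.006 -0.125 0 0 0 64;-0.005 -0.006 -0.155 0 0 0 64;-0.01 -0.006 -0.175 0 0 0 64;-0.014 -0.006 -0.19 0 0 0 64;-0.014 -0.006 -0.197 0 0 0 64;-0.014 -0.006 -0.199 0 0 0 64;-0.014 -0.006 -0.199 0 0 0 64")

```text
time: 3.2
eef_pos: [0.6071, -0.1252, 0.0174]
eef_rot: [0.998, -0.067, 0.001, -0.001]
contact_force: [-0.2, -0.3, 0.3]
width: 0.0601
```

drive_tool(increments="-0.006 0 -0.001 0 0 0.01 64;-0.012 0 -0.001 0 0 0.01 64;-0.017 0 -0.001 0 0 0.01 64;-0.021 0 -0.001 0 0 0.01 64;-0.025 0 -0.001 0 0 0.03 64;-0.029 0 -0.001 0 0 0.06 64;-0.033 0 -0.001 0 0 0.09 64;-0.037 0 -0.001 0 0 0.115 64;-0.041 0 -0.001 0 0 0.14 64;-0.045 0 -0.001 0 0 0.142 64")

```text
time: 4.2
eef_pos: [0.5621, -0.1253, 0.0166]
eef_rot: [1.0, 0.004, 0.001, -0.0]
contact_force: [2.1, -0.0, -0.3]
width: 0.0606
```

```bash
python3 - <<'E'
from h import *
im=viewer.get_image("top"); x0,y0=160,140
save("top1.png",cv2.resize(im[y0:y0+160,x0:x0+200],None,fx=4,fy=3.75,interpolation=cv2.INTER_CUBIC))
E
```

```text
(no output)
```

View pics/top1.png

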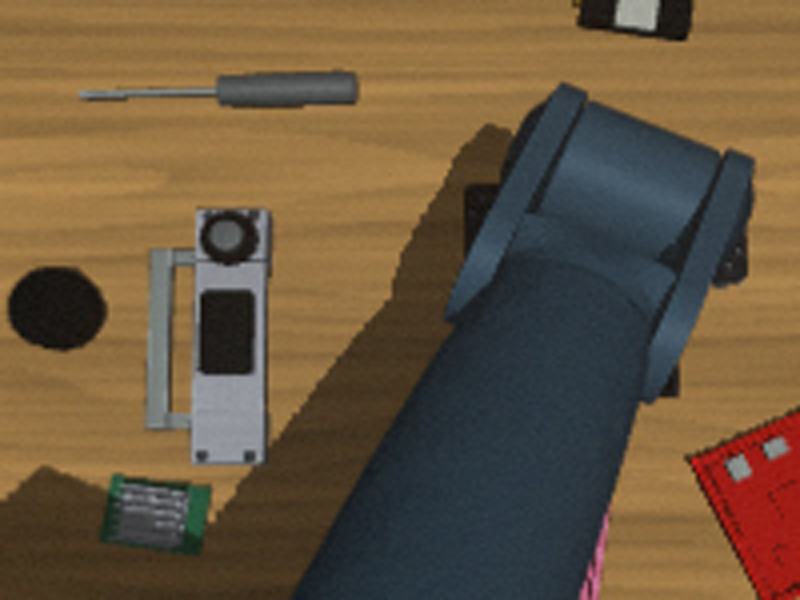

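drive_tool(increments="0.015 0 0 0 0 0 64;0.03 0 0.01 0 0 0 64;0.03 0 0.04 0 0 0 64;0.03 0 0.08 0 0 0.1 60;0.03 -0.01 0.12 0 0 0.24 50;0.02 -0.02 0.16 0 0 0.38 43;0 -0.03 0.19 0 0 0.52 43;-0.02 -0.04 0.21 0 0 0.66 43;-0.03 -0.05 0.23 0 0 0.80 43;-0.045 -0.06 0.24 0 0 0.94 43")

```text
time: 5.25
eef_pos: [0.5164, -0.186, 0.2586]
eef_rot: [0.888, 0.459, 0.001, 0.0]
contact_force: [0.6, 0.3, 0.2]
width: 0.0404
```

drive_tool(increments="-0.002 -0.004 0 0 0 0.14 43;-0.004 -0.008 0 0 0 0.28 43;-0.006 -0.012 0 0 0 0.42 43;-0.008 -0.014 0 0 0 0.56 43;-0.009 -0.015 0 0 0 0.62 43;-0.009 -0.015 0 0 0 0.62 43;-0.009 -0.015 0 0 0 0.62 43;-0.009 -0.015 0 0 0 0.62 43;-0.009 -0.015 0 0 0 0.62 43;-0.009 -0.015 0 0 0 0.62 43")

```text
time: 6.25
eef_pos: [0.5074, -0.201, 0.2586]
eef_rot: [0.706, 0.708, 0.001, -0.0]
contact_force: [-0.7, 0.6, -0.2]
width: 0.0407
```

```bash
python3 - <<'E'
from h import *
import pickle
s=arm.read_state(); print(s["time"],s["eef_pos"],s["eef_rot"],s["joint_positions"],s["contact_force"])
im=viewer.get_image("wrist"); save("w2.png",im); pickle.dump(s,open("s2.pkl","wb"))
print(px2w("top",[[360,248]],.014))
E
```

```text
6.25 [ 0.5073923  -0.2009521   0.25856868] [ 7.05924615e-01  7.08286143e-01  1.08514215e-03 -1.87688633e-05] [-0.58599071 -0.03442738  1.78246036  0.0021695   1.39317053 -0.58971334] [-0.67957849  0.63424959 -0.22480184]
[[ 0.45267794 -0.27203618  0.014     ]]
```

View pics/w2.png

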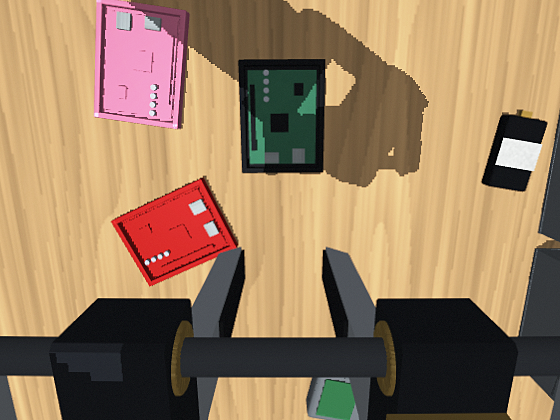

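drive_tool(increments="0 0.015 0 0 0 0 43;0 0.04 0 0 0 0 43;0 0.07 0 0 0 0 43;0 0.10 0 0 0 0 43;0 0.125 0 0 0 0 43;0 0.14 0 0 0 0 43;0 0.15 0 0 0 0 43;0 0.15 0 0 0 0 43;0 0.15 0 0 0 0 43;0 0.15 0 0 0 0 43")

```text
time: 7.3
eef_pos: [0.5074, -0.0517, 0.2585]
eef_rot: [0.706, 0.708, 0.001, -0.0]
contact_force: [1.2, -0.5, -0.6]
width: 0.0403
```

```bash
python3 - <<'E'
from h import *
import pickle
s=arm.read_state(); print(s["time"],s["eef_pos"],s["eef_rot"])
im=viewer.get_image("wrist"); save("w3.png",im); pickle.dump(s,open("s3.pkl","wb"))
im=viewer.get_image("top"); x0,y0=160,140
save("top2.png",cv2.resize(im[y0:y0+160,x0:x0+200],None,fx=4,fy=3.75,interpolation=cv2.INTER_CUBIC))
E
```

```text
7.3 [ 0.50744755 -0.0517151   0.258524  ] [ 7.06316861e-01  7.07895092e-01  1.01514320e-03 -9.33002322e-07]
```

View pics/w3.png

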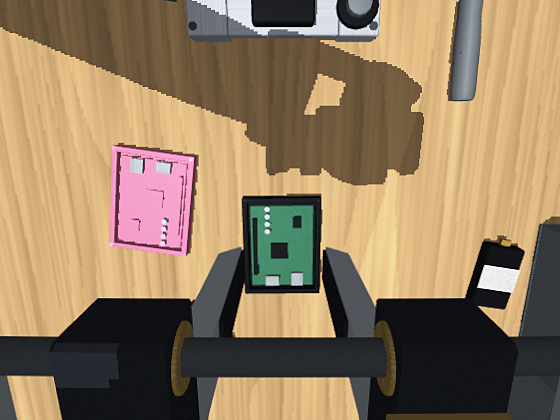

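View pics/top2.png

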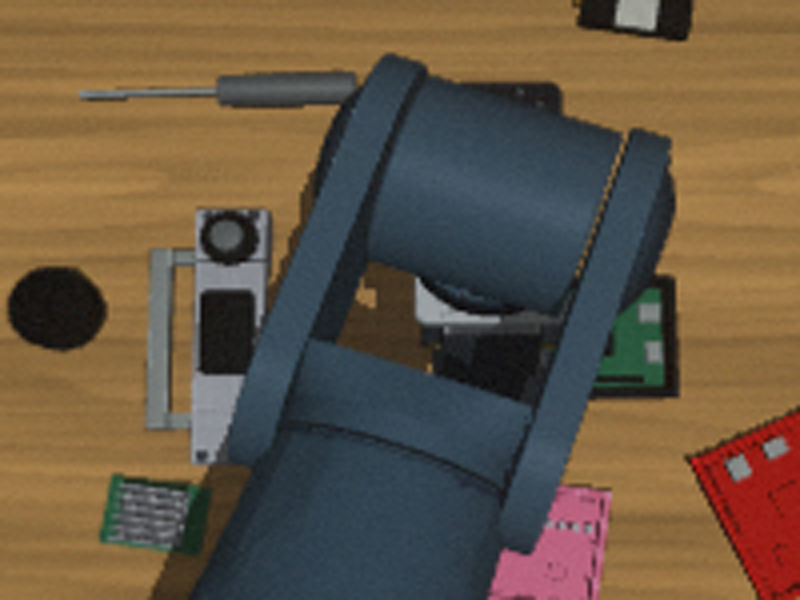

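```bash
python3 - <<'E'
from h import *
import pickle
im=cv2.imread("pics/w3.png"); cv2.imwrite("pics/w3c.png",cv2.resize(im[0:50,170:400],None,fx=3.4,fy=3.4,interpolation=cv2.INTER_CUBIC))
s=pickle.load(open("s3.pkl","rb"))
c=px2w("wrist",[(243,197),(321,195),(320,292),(244,293)],.014,s)
print(c.round(4),c.mean(0))
for i in range(4): print(np.linalg.norm(c[i]-c[i-1]), np.degrees(np.arctan2(*(c[i]-c[i-1])[1::-1])))
b=px2w("wrist",[(188,36),(380,34)],.032,s);print(b,b.mean(0),px2w("wrist",[(357,8)],.046,s))
s2=pickle.load(open("s2.pkl","rb"))
c=px2w("wrist",[(240,60),(326,60),(324,172),(243,172)],.014,s2); print(c,c.mean(0)); print(px2w("wrist",[(240,248)],0.014,s2))
E
```

```text
[[ 0.4619 -0.0656  0.014 ]
 [ 0.5514 -0.0631  0.014 ]
 [ 0.5536 -0.1846  0.014 ]
 [ 0.4601 -0.1862  0.014 ]] [ 0.50676017 -0.12487406  0.014     ]
0.12054750601184572 89.1351002356535
0.08945307820687746 1.6366482200235122
0.12153899893241735 -88.93324585659616
0.09351214340069645 -179.03756681752822
[[0.41332722 0.1007926  0.032     ]
 [0.60340329 0.10310868 0.032     ]] [0.50836526 0.10195064 0.032     ] [[0.57690881 0.12260692 0.046     ]]
[[ 0.4621428  -0.06809082  0.014     ]
 [ 0.55243942 -0.06776341  0.014     ]
 [ 0.55394954 -0.18580717  0.014     ]
 [ 0.46259357 -0.18613138  0.014     ]] [ 0.50778133 -0.1269482   0.014     ]
[[ 0.45686043 -0.27683207  0.014     ]]
```

View pics/w3c.png

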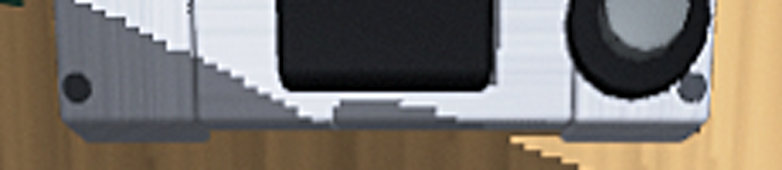

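drive_tool(increments="0 -0.02 0 0 0 0 64;0 -0.055 0 0 0 0 64;0 -0.095 -0.01 0 0 0 64;0 -0.13 -0.03 0 0 0 64;0 -0.155 -0.06 0 0 0 64;0 -0.163 -0.10 0 0 0 64;0 -0.163 -0.14 0 0 0 64;0 -0.163 -0.18 0 0 0 64;0 -0.163 -0.21 0 0 0 64;0 -0.163 -0.225 0 0 0 64")

```text
time: 8.4
eef_pos: [0.5055, -0.2141, 0.0304]
eef_rot: [0.707, 0.708, 0.001, -0.003]
contact_force: [0.0, -0.0, 0.3]
width: 0.0602
```

drive_tool(increments="0 0 -0.008 0 0 0.005 64;0 0 -0.014 0 0 0.01 64;0 0.003 -0.017 0 0 0.01 64;0 0.007 -0.017 0 0 0.01 64;0 0.012 -0.017 0 0 0.01 64;0 0.017 -0.017 0 0 0.01 64;0 0.022 -0.017 0 0 0.01 64;0 0.027 -0.017 0 0 0.01 64;0 0.033 -0.017 0 0 0.01 64;0 0.04 -0.017 0 0 0.01 64")

```text
time: 9.4
eef_pos: [0.5062, -0.1744, 0.0141]
eef_rot: [0.703, 0.711, 0.001, -0.001]
contact_force: [0.2, -2.4, 3.0]
width: 0.0602
```

drive_tool(increments="0 0.006 0.002 0 0 0 64;0 0.016 0.002 0 0 0 64;0 0.028 0.002 0 0 0 64;0 0.04 0.002 0 0 0 64;0 0.052 0.002 0 0 0 64;0 0.064 0.002 0 0 0 64;0 0.076 0.002 0 0 0 64;0 0.086 0.002 0 0 0 64;0 0.094 0.002 0 0 0 64;0 0.10 0.002 0 0 0 64")

```text
time: 10.4
eef_pos: [0.5061, -0.0736, 0.0161]
eef_rot: [0.703, 0.711, 0.001, -0.001]
contact_force: [0.2, -2.6, 0.9]
width: 0.06
```

```bash
python3 - <<'E'
from h import *
import pickle
s=arm.read_state(); print(s["time"],s["eef_pos"],s["eef_rot"],s["contact_force"])
im=viewer.get_image("wrist"); save("w4.png",im); pickle.dump(s,open("s4.pkl","wb"))
im=viewer.get_image("side"); save("side4.png",cv2.resize(im[150:350,150:400],None,fx=3,fy=3))
E
```

```text
10.4 [ 0.50614829 -0.07364927  0.01605049] [ 7.03051150e-01  7.11137540e-01  5.21869650e-04 -1.48595945e-03] [ 0.18431177 -2.63303479  0.90963172]
```

View pics/w4.png

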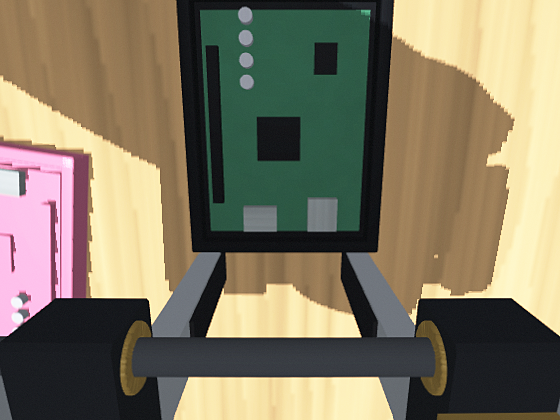

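View pics/side4.png

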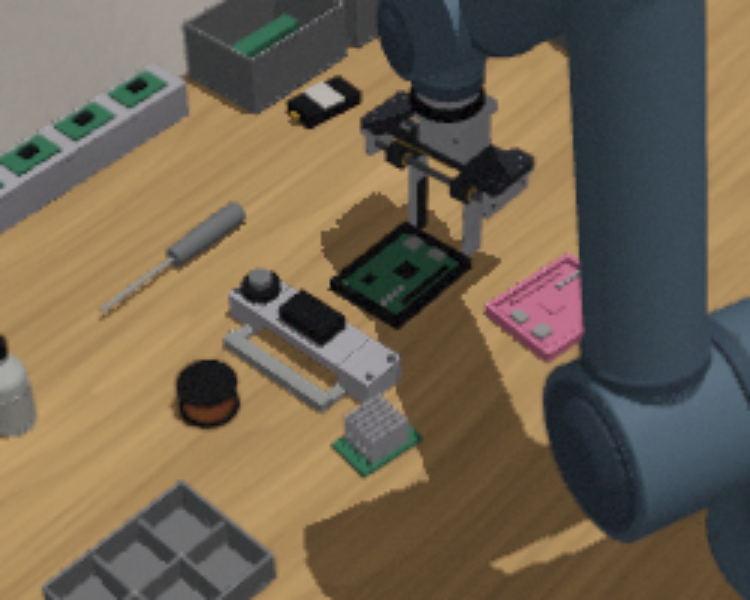

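drive_tool(increments="0 0.006 0 0 0 0 64;0.001 0.014 0 0 0 0 64;0.001 0.024 0 0 0 0 64;0.001 0.034 0 0 0 0 64;0.001 0.044 0 0 0 0 64;0.001 0.054 0 0 0 0 64;0.001 0.064 0 0 0 0 64;0.001 0.072 0 0 0 0 64;0.001 0.08 0 0 0 0 64;0.001 0.085 0 0 0 0 64")

```text
time: 11.5
eef_pos: [0.5067, 0.0125, 0.0157]
eef_rot: [0.703, 0.711, 0.001, -0.002]
contact_force: [-1.0, -3.0, 0.3]
width: 0.0602
```

```bash
python3 - <<'E'
from h import *
import pickle
s=arm.read_state(); print(s["time"],s["eef_pos"],s["eef_rot"],s["contact_force"])
im=viewer.get_image("wrist"); save("w5.png",im); pickle.dump(s,open("s5.pkl","wb"))
E
```

```text
11.5 [0.50669937 0.01248924 0.01572628] [ 7.02868974e-01  7.11315570e-01  6.33119525e-04 -2.22826461e-03] [-1.0400966  -2.99866436  0.32863487]
```

View pics/w5.png

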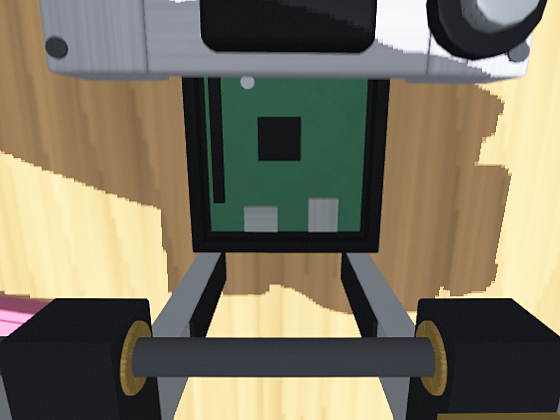

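drive_tool(increments="0 0.004 0 0 0 0 64;0 0.009 0 0 0 0 64;0 0.014 0 0 0 0 64;0 0.018 0 0 0 0 64;0 0.021 0 0 0 0 64;0 0.023 0 0 0 0 64;0 0.025 0 0 0 0 64;0 0.026 0 0 0 0 64;0 0.027 0 0 0 0 64;0 0.028 0 0 0 0 64")

```text
time: 12.55
eef_pos: [0.5065, 0.041, 0.0156]
eef_rot: [0.703, 0.711, 0.001, -0.003]
contact_force: [-0.2, -2.0, 0.2]
width: 0.06
```

drive_tool(increments="0 0.001 0 0 0 0 64;0 0.001 0 0 0 0 64;0 0.002 0 0 0 0 64;0 0.002 0 0 0 0 64;0 0.003 0 0 0 0 64;0 0.003 0 0 0 0 64;0 0.004 0 0 0 0 64;0 0.004 0 0 0 0 64;0 0.004 0 0 0 0 64;0 0.004 0 0 0 0 64")

```text
time: 13.55
eef_pos: [0.5065, 0.0429, 0.0156]
eef_rot: [0.703, 0.712, -0.001, -0.001]
contact_force: [-1.9, -12.0, 1.4]
width: 0.0604
```

```bash
python3 - <<'E'
from h import *
import pickle
s=arm.read_state(); print(s["time"],s["eef_pos"],s["eef_rot"],s["contact_force"],s["torque"])
im=viewer.get_image("wrist"); save("w6.png",im); pickle.dump(s,open("s6.pkl","wb"))
im=viewer.get_image("top"); x0,y0=160,140
save("top6.png",cv2.resize(im[y0:y0+160,x0:x0+200],None,fx=4,fy=3.75,interpolation=cv2.INTER_CUBIC))
E
```

```text
13.55 [0.50645819 0.04289583 0.01563031] [ 0.7026403   0.71154341 -0.00086158 -0.00135861] [ -1.87565722 -11.99575261   1.41757635] [-2.36969127  0.2297067  -0.18342472]
```

View pics/w6.png

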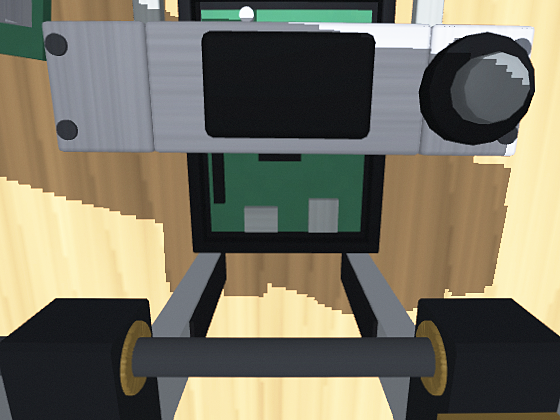

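View pics/top6.png

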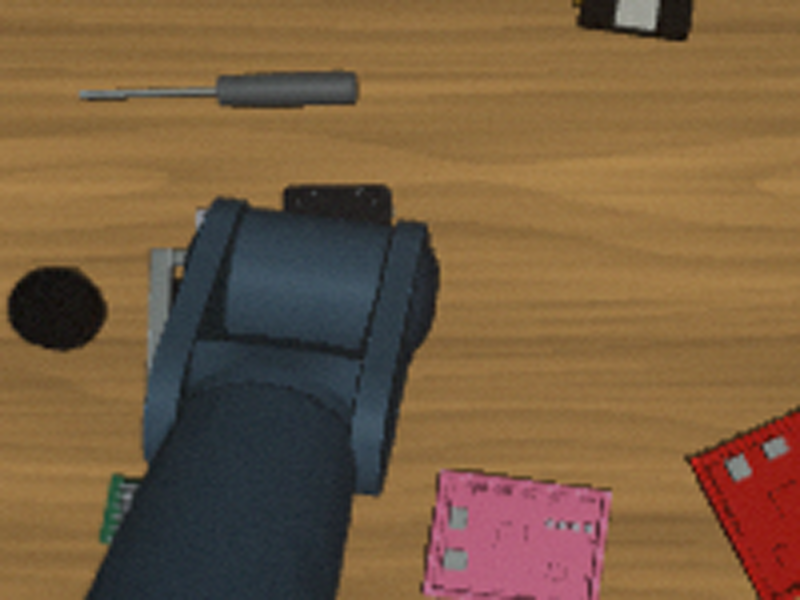

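drive_tool(increments="0 -0.008 0 0 0 0 64;0 -0.02 0 0 0 0 64;0 -0.03 0.01 0 0 0 64;0 -0.03 0.04 0 0 0 40;0 -0.03 0.08 0 0 0 20;0.01 -0.02 0.11 0 0 0 0;0.03 -0.01 0.14 0 0 0 0;0.05 0 0.155 0 0 0 0;0.06 0.01 0.16 0 0 0 0;0.06 0.01 0.16 0 0 0 0")

```text
time: 14.65
eef_pos: [0.5681, 0.0532, 0.1777]
eef_rot: [0.702, 0.712, 0.0, -0.0]
contact_force: [0.9, 0.7, -0.3]
width: 0.0079
```

```bash
python3 - <<'E'
from h import *
import pickle
s=arm.read_state(); print(s["time"],s["eef_pos"],s["eef_rot"],s["contact_force"],s["width"])
im=viewer.get_image("wrist"); save("w7.png",im); pickle.dump(s,open("s7.pkl","wb"))
E
```

```text
14.65 [0.5680522  0.05319255 0.17767223] [ 7.02293126e-01  7.11887720e-01  4.22619064e-04 -2.47187398e-04] [ 0.8558959   0.73247416 -0.26167517] 0.00788922908334889
```

View pics/w7.png

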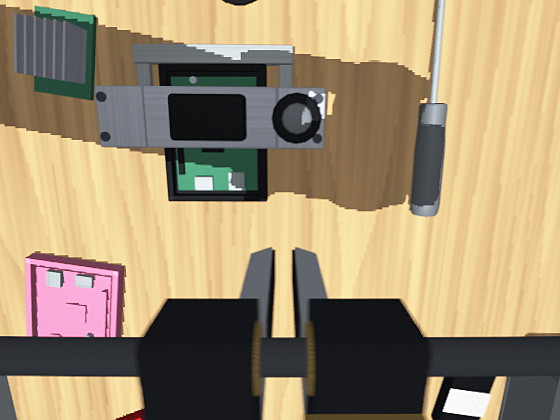

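```bash
python3 - <<'E'
from h import *
import pickle
S={k:pickle.load(open(f"s{k}.pkl","rb")) for k in (3,6,7)}
im=cv2.imread("pics/w7.png"); cv2.imwrite("pics/w7c.png",cv2.resize(im[30:210,90:340],None,fx=3.2,fy=3.2,interpolation=cv2.INTER_CUBIC))
im=cv2.imread("pics/w6.png"); cv2.imwrite("pics/w6c.png",cv2.resize(im[20:170,400:550],None,fx=4,fy=4,interpolation=cv2.INTER_CUBIC))
im=cv2.imread("pics/side0.png"); cv2.imwrite("pics/s0c.png",cv2.resize(im[225:290,215:290],None,fx=8,fy=8,interpolation=cv2.INTER_CUBIC))
E
```

```text
(no output)
```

View pics/w7c.png

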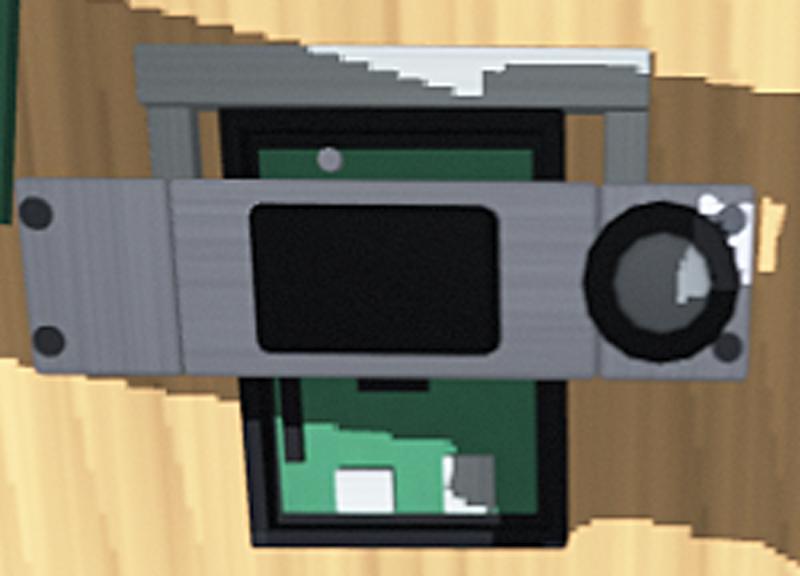

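View pics/w6c.png

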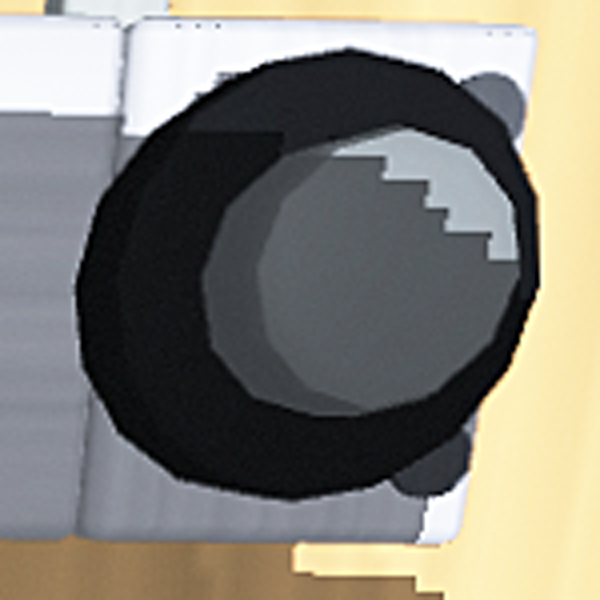

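View pics/s0c.png

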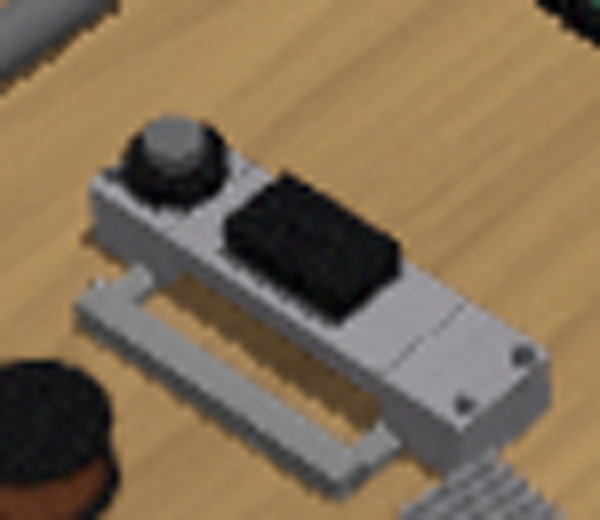

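```bash
python3 - <<'E'
from h import *
import pickle
from scipy.optimize import least_squares
S={k:pickle.load(open(f"s{k}.pkl","rb")) for k in (6,7)}
obs=[("wrist",(497.5,87.5),S[6]),("wrist",(296.9,118.4),S[7]),("top",(216.75,202.4),None),("side",(236.6,242.5),None)]
f=lambda X,o:np.concatenate([w2px(n,X,s)[0]-p for n,p,s in o])
for o in (obs,obs[:2],obs[1:]):
    r=least_squares(f,[.58,.125,.045],args=(o,)); print(r.x.round(4),r.fun.round(1))
for z in (.04,.045,.05,.055): print(z,[px2w(n,[p],z,s)[0][:2].round(4) for n,p,s in obs])
s=S[7]
c=px2w("wrist",[(90+220/3.2,30+108/3.2),(90+565/3.2,30+112/3.2),(90+568/3.2,30+546/3.2),(90+255/3.2,30+546/3.2)],.014,s); print(c,c.mean(0))
b=px2w("wrist",[(90+36/3.2,30+372/3.2),(90+748/3.2,30+380/3.2),(90+755/3.2,30+185/3.2),(90+15/3.2,30+180/3.2)],.032,s); print(b,b.mean(0))
print(px2w("wrist",[(90+138/3.2,30+104/3.2),(90+648/3.2,30+107/3.2)],.014,s))
E
```

```text
[0.5783 0.1267 0.0535] [-0.3  0.1  0.4 -0.5 -0.6 -0.4  0.3 -1.8]
[0.5779 0.1266 0.0544] [ 0.   0.1 -0.1 -0.3]
[0.5783 0.1265 0.0459] [ 0.1 -0.1 -0.   0.   0.6 -0. ]
0.04 [array([0.5858, 0.128 ]), array([0.5784, 0.1264]), array([0.5795, 0.1274]), array([0.5842, 0.1236])]
0.045 [array([0.5831, 0.1275]), array([0.5783, 0.1264]), array([0.5786, 0.1266]), array([0.5802, 0.127 ])]
0.05 [array([0.5803, 0.1271]), array([0.5781, 0.1264]), array([0.5777, 0.1257]), array([0.5762, 0.1305])]
0.055 [array([0.5776, 0.1266]), array([0.5779, 0.1264]), array([0.5768, 0.1249]), array([0.5723, 0.134 ])]
[[0.46127728 0.16996861 0.014     ]
 [0.55267755 0.16998978 0.014     ]
 [0.55387407 0.05252575 0.014     ]
 [0.46324167 0.05127646 0.014     ]] [0.50776765 0.11094015 0.014     ]
[[0.41367123 0.10166058 0.032     ]
 [0.60195462 0.10195944 0.032     ]
 [0.60173884 0.15087016 0.032     ]
 [0.41343602 0.14992577 0.032     ]] [0.50770018 0.12610399 0.032     ]
[[0.43952894 0.17077574 0.014     ]
 [0.57460445 0.17152802 0.014     ]]
```

drive_tool(increments="0.003 0.015 0 0 0 0 0;0.006 0.035 0 0 0 0 0;0.008 0.055 0 0 0 0 0;0.01 0.068 -0.01 0 0 0 0;0.01 0.073 -0.03 0 0 0 0;0.01 0.073 -0.06 0 0 0 0;0.01 0.073 -0.085 0 0 0 0;0.01 0.073 -0.10 0 0 0 0;0.01 0.073 -0.105 0 0 0 0;0.01 0.073 -0.105 0 0 0 0")

```text
time: 15.7
eef_pos: [0.5763, 0.1258, 0.0707]
eef_rot: [0.702, 0.712, -0.001, -0.002]
contact_force: [-0.2, -0.2, 0.6]
width: 0.0009
```

```bash
python3 - <<'E'
from h import *
s=arm.read_state(); print(s["time"],s["eef_pos"],s["eef_rot"],s["contact_force"],s["width"])
im=viewer.get_image("wrist"); save("w8.png",im)
im=viewer.get_image("side"); save("side8.png",cv2.resize(im[200:300,190:315],None,fx=6,fy=6,interpolation=cv2.INTER_CUBIC))
E
```

```text
15.7 [0.57634447 0.12581468 0.07073004] [ 0.70246066  0.71172028 -0.00092903 -0.00154938] [-0.24371625 -0.23886348  0.60385719] 0.0009037144874352073
```

View pics/w8.png

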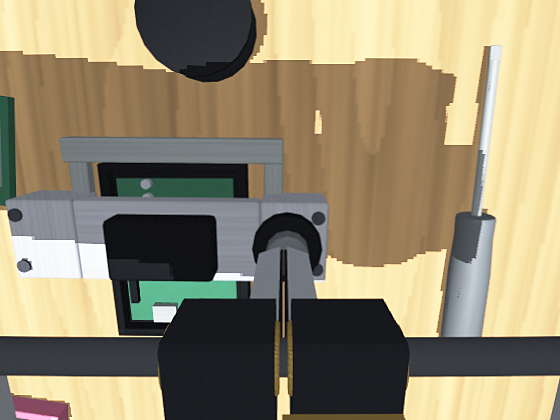

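View pics/side8.png

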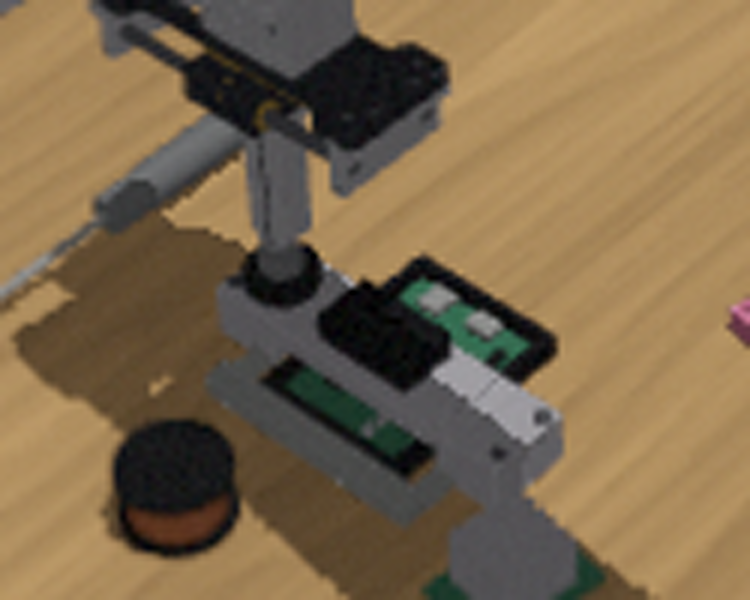

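drive_tool(increments="0.001 0.001 -0.001 0 0 0 0;0.002 0.001 -0.002 0 0 0 0;0.002 0.001 -0.003 0 0 0 0;0.002 0.001 -0.004 0 0 0 0;0.002 0.001 -0.005 0 0 0 0;0.002 0.001 -0.006 0 0 0 0;0.002 0.001 -0.007 0 0 0 0;0.002 0.001 -0.008 0 0 0 0;0.002 0.001 -0.008 0 0 0 0;0.002 0.001 -0.008 0 0 0 0")

```text
time: 16.8
eef_pos: [0.5796, 0.1268, 0.0646]
eef_rot: [0.702, 0.712, 0.0, -0.001]
contact_force: [-1.0, 0.4, 1.6]
width: 0.0007
```

drive_tool(increments="-0.001 0 -0.001 0 0 0 0;-0.001 0 -0.001 0 0 0 0;-0.001 0 -0.002 0 0 0 0;-0.001 0 -0.002 0 0 0 0;-0.001 0 -0.003 0 0 0 0;-0.001 0 -0.003 0 0 0 0;-0.001 0 -0.004 0 0 0 0;-0.001 0 -0.004 0 0 0 0;-0.001 0 -0.004 0 0 0 0;-0.001 0 -0.004 0 0 0 0")

```text
time: 17.8
eef_pos: [0.579, 0.1268, 0.0609]
eef_rot: [0.702, 0.712, 0.0, -0.0]
contact_force: [3.2, -0.4, 4.0]
width: 0.0002
```

drive_tool(increments="0 0 -0.001 0 0 0 0;0 0 -0.001 0 0 0 0;0 0 -0.002 0 0 0 0;0 0 -0.002 0 0 0 0;0 0 -0.003 0 0 0 0;0 0 -0.003 0 0 0 0;0 0 -0.004 0 0 0 0;0 0 -0.004 0 0 0 0;0 0 -0.004 0 0 0 0;0 0 -0.004 0 0 0 0")

```text
time: 18.8
eef_pos: [0.5791, 0.1268, 0.059]
eef_rot: [0.702, 0.712, 0.0, -0.0]
contact_force: [-3.3, -1.2, 18.0]
width: 0.0006
```

```bash
python3 - <<'E'
from h import *
s=arm.read_state(); print(s["time"],s["eef_pos"],s["contact_force"])
im=viewer.get_image("side"); save("side9.png",cv2.resize(im[200:300,190:315],None,fx=6,fy=6,interpolation=cv2.INTER_CUBIC))
E
```

```text
18.8 [0.57913953 0.12678725 0.0589851 ] [-3.33482747 -1.20098157 17.97062029]
```

View pics/side9.png

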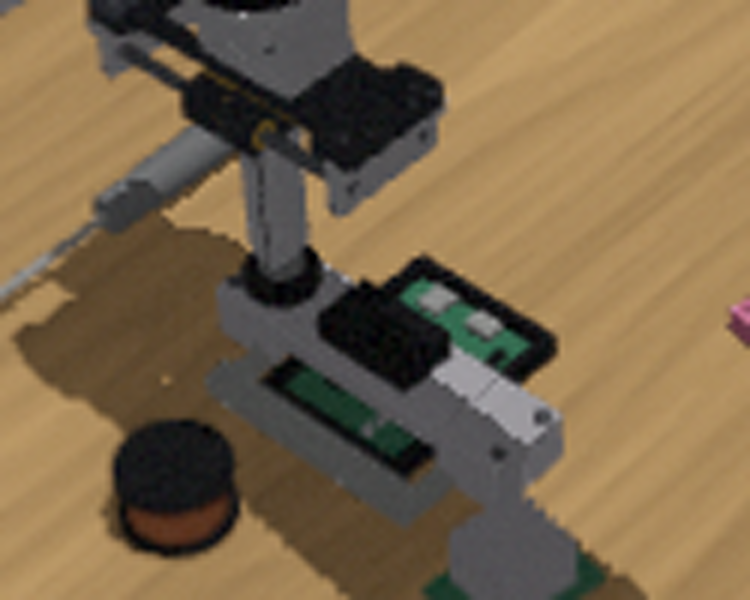

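The button is down inside its housing: 18 N against the hard stop, after about 6 mm of travel. Next I'll release it and back away.

drive_tool(increments="0 0 0.004 0 0 0 0;0 0 0.01 0 0 0 0;0 0 0.02 0 0 0 0;0 0 0.045 0 0 0 0;0 -0.01 0.08 0 0 0 0;0 -0.04 0.11 0 0 0 0;0 -0.07 0.13 0 0 0 0;0 -0.09 0.14 0 0 0 0;0 -0.10 0.14 0 0 0 0;0 -0.10 0.14 0 0 0 0")

```text
time: 19.85
eef_pos: [0.5783, 0.0262, 0.198]
eef_rot: [0.703, 0.711, -0.001, -0.001]
contact_force: [-0.2, -0.1, 0.2]
width: 0.0005
```

```bash
python3 - <<'E'
from h import *
import pickle
s=arm.read_state(); print(s["time"],s["eef_pos"],s["contact_force"],abs(s["qvel"]).max())
im=viewer.get_image("wrist"); save("w10.png",im); pickle.dump(s,open("s10.pkl","wb"))
im=viewer.get_image("side"); save("side10.png",im)
E
```

```text
19.85 [0.57828226 0.02617858 0.19797262] [-0.21946871 -0.11904263  0.18393713] 0.030067945887780462
```

View pics/w10.png

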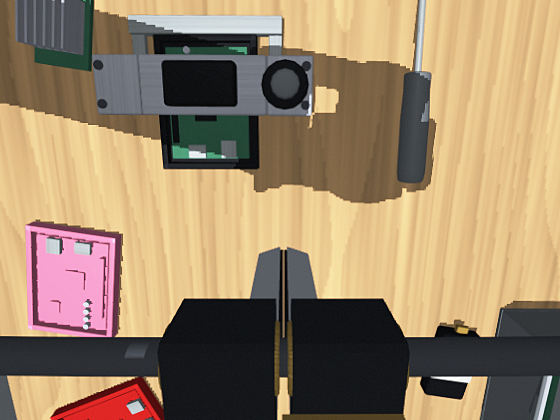

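View pics/side10.png

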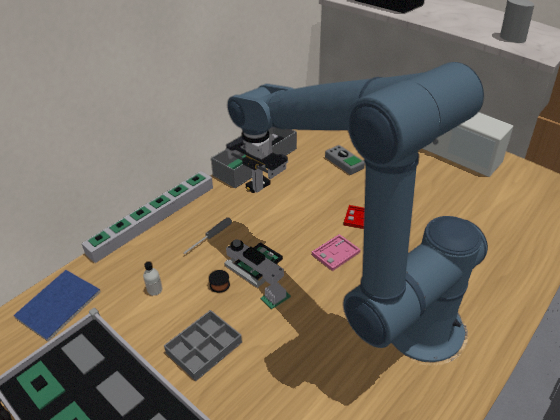

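The wrist view shows the carrier still against the stop, with its front rim at about (205,37) touching the bar. The button cap at (285,82) is up again. The side view shows the bystanders unmoved and the arm clear of everything.

```bash
python3 - <<'E'
from bench import arm
print(arm.hand_in())
E
```

```text
the job is handed in; nothing more can be done
None
```

I pushed the carrier home against the end stop, pressed the start button fully down and let it go, then handed the job in at about 20 s. The hand-in reports no verdict.

- **Pushing:** I first nudged the carrier sideways with two fingertips to line it up with the lane. I then pushed it from behind under the beam until the stop pushed back with 12 N.
- **Carrier position:** Measured by wrist camera just before the button press, its centre was at x ≈ -0.015 m in the bridge frame. Its sideways offset was about 0 mm, it sat within about 1° of square, and there was no visible gap at the stop. The last wrist picture, taken after the press, shows it still there.
- **Button:** The closed fingertips met a hard stop at 18 N. Judging by the force readings, travel was about 6 mm, though I had no direct reading of the joint. The last wrist picture shows the cap back up.
- **Everything else:** The bystanders looked unmoved in the last side view. The arm was clear of everything, with about 0 N on the wrist.
- **Disagreements:** The top and wrist cameras differed by 2–5 mm on the starting carrier position. The estimates of the button's height ranged from 46 to 54 mm; contact came at about 54 mm.

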